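Trim a camera crane: separator, second counterweight, snap cap

TASK

On the camera crane's counterweight carrier, lay the thin separator plate over the stud onto the weight already fitted, lined up with it, then put the loose weight on top of the separator the same way round. Then press the snap cap straight down over the stud until it clicks, and keep pressing after the click so that it sits flat on the upper weight: finish while still holding it down with a firm push of about 12 N, without letting go. Leave the other things on the table where they are.

Things in the scene. Friction and masses are not known exactly. Their poses are not given: they have to be found in the camera images.
- carrier: Counterweight carrier, does not move: aluminium foot 120 x 74 x 12 mm (x, y, z) with a boom stub (20 mm high, 32 wide) out to +x as far as 144 mm from the axis. A dark steel bar weight 80 x 50 x 16 mm is fitted on the foot (top 28 mm above the table), long side along x. A steel stud stands through it. Origin on the table on the stud's axis; z up.
- seat (a point): Point on the stud's axis at the height of the fitted weight's top face (28 mm above the table): the separator's underside comes to rest here, the second weight's underside 5 mm above, the cap's underside 21 mm above. Axes as the carrier's.
- stud_tip (a point): Top of the stud, on its axis, 45 mm above the seat (73 mm above the table). The stud is 24 mm in diameter up to 17 mm above the seat, tapers to 18 mm at 20 mm, and from 36 mm up narrows as a cone to 8 mm at the tip. Four spring balls stick out of it to a diameter of 25 mm, 30.5 mm above the seat; only the cap has to press past them.
- battery: Black camera battery 70 x 40 x 30 mm, does not move; only the stand on which the separator lies at the start. Origin at the centre of its underside, x along its length.
- separator: Flat grey hard plastic plate 88 x 58 x 5 mm (x, y, z) with a round 30 mm hole through its middle, 30 g; lies on the battery and overhangs it by about 9 mm on every side, so that fingers can close on its 58 mm width. Origin at the centre of its underside (on the hole's axis), x along its length, y across, z up. Either way round is the same.
- weight: Loose dark steel bar weight 80 x 50 x 16 mm (x, y, z) with a round 30 mm hole through its middle, about 0.4 kg; lies flat on the table. Origin at the centre of its underside (on the hole's axis), x along its length, y across the 50 mm width, z up. Either way round is the same.
- cap: Black plastic snap cap standing mouth down on the table, 34 mm high, 30 g: a round body 34 mm in diameter above a flange 48 mm in diameter and 4 mm thick, on which fingertips can push. Its mouth is a 21 mm hole through the flange; behind it the cavity is 27 mm wide and reaches 30 mm above the underside. Origin at the centre of its underside, z up.
- card_reader: Bystander: small grey box 30 x 26 x 12 mm. Origin at the centre of its underside.
- lens: Bystander: black camera lens standing upright, 57 mm in diameter, 50 mm high. Origin at the centre of its underside.
- tape_roll: Bystander: roll of black tape lying flat, 90 mm in diameter, 24 mm high. Origin at the centre of its underside.
- spare_battery: Bystander: loose black camera battery 70 x 40 x 30 mm with nothing on it. Origin at the centre of its underside.
- screwdriver: Bystander: screwdriver lying flat, 170 mm long.
- mug: Bystander: white coffee cup with a handle, 72 mm in diameter, 64 mm high. Origin at the centre of its underside.
- cap_top (a point): Centre of the cap's flat closed top, 34 mm above its underside. Pushed down over the stud, the cap meets the spring balls with its underside about 13 mm above the upper weight and needs about 10 N; past 10 mm the force drops and below 6 mm the cap pulls itself down (click) with about 10 N; pressed on, the flange lands hard on the weight and stays hooked.
There are look-alikes about, which are no part of the job. Leave any purple look-alike of the cap alone. Several things have the shape of the separator; the one meant has the colours described above.

How it is judged:
By the outcome, as a careful person would: the job done as asked, in the order asked, and still so for the second after the job is handed in, while the arm keeps its last pose, push and grip.
It also fails if it takes over 72 s, if anything falls off the work surface, if the arm or the gripper's body presses on something with over 40 N, if the wrist force passes 120 N, or if a joint passes its speed limit or range.

ROBOT

A 6-joint arm with a two-finger parallel gripper is mounted at the origin on the work surface. World frame = base frame: x ahead of the robot, y to its left, z up, the work surface at z = 0. Lengths are in m, angles in degrees, forces in N, time in s.
With the tool pointing down it reaches from about 0.3 to 0.75 m from the base axis. Payload 8.5 kg.
Tool frame: the origin (TCP) lies between the finger pads; the fingertips stand env.finger_overhang ahead of it and the grasp point (between the pads) lies 2 mm behind it (env.finger_overhang is the distance from the TCP to the fingertips, in m); z points along the fingers, y is the line along which they close (so a half turn about z gives the same grasp; the last joint's range is limited). The gripper opens to 85 mm and grips with 20 to 120 N. Pads are 22 mm wide; open, the fingers measure 114 mm over their backs; the gripper's body (76 mm by 85 mm) begins 54 mm behind the grasp point. The pads swing forward as they close: fully open they stand 13 mm farther back than shut.
Start: joints at [-84.471, 21.807, 74.336, -0, 83.858, -12.336], TCP at [0.169, -0.523, 0.248] pointing down, gripper open.
Joint ranges: [-178.18, 178.18], [-50.72, 133.34], [12.68, 142.11], [-81.47, 261.47], [9.98, 163.14], [-165.26, 165.26]. Speed limits (degrees/s): [136.94, 136.94, 180, 180, 180, 180].

INTERFACE

Orientations are given as a 3x3 rotation matrix whose columns are the frame's x, y, z axes.
In Python, from rig import env gives the robot as it stands. The module is installed in compiled form; this text tells all that it offers.
- The arm moves only by the tool jog_arm, never from a script. Its arguments are lists of equal length, an entry for each row: "hand": the finger opening in m, from 0 to 0.0854; "travel": the shift along the world's x, y, z in m, a list of three; "yaw": the turn about the world's z in rad. A call has exactly 5 rows; each row shifts and turns the commanded pose from where the row before left it; what a row does not reach is not made up. A row lasts 1/8 s, in which the tool goes at most 62.5 mm and 10.7 degrees, less where a joint would pass 70% of its speed; a pose out of reach is approached as far as the arm can. A call is refused whole if a number of a shift passes 0.0625 or a number of a turn 0.188, either way. A call with a gripper value outside its range is refused whole. The fingers move at their own pace and stop on an object; "grip_force" is the grip in N (left out, the last holds). Time passes only in rows, so rows that do not move let the fingers close, or fill a call up. It gives the time, the measured TCP pose, the force, the opening and the grip force at its end, in the units of the state.
- env.observe(): the state, without advancing time (a new reading comes with each control period).
- env.get_image(name): name is "scene" or "side" or "wrist"; returns the picture (480x640x3 uint8, red, green, blue); there is no depth.
- env.calibration(name): a dict with "fx", "fy", "cx", "cy" (pixels), "position" and "rotation" of the camera in the world; the wrist camera has in their place "hand_eye" (4x4, takes a point from camera to tool coordinates, whose origin is the TCP and whose axes are the flange's). Camera axes: x right, y down, z forward; pixel columns grow to the right and rows downward; lengths in m; the calibration is good to about 2 mm. A picture is of the moment at which its call begins: read the wrist's pose just before it. calibration takes no time and is no camera call.
- env.close_job(): hands the job in; it is judged then, once.
The state is a dict: "time_s": time; "q": joint angles; "qvel": joint speeds; "joint_efforts": joint torques, N m; "position": TCP position; "tool_rot": TCP orientation; "ft_force": force on the tool from outside, world axes, zero at the start; "wrist_torque": the same for the moment, N m; "grip_width": finger opening in m; "gripper_force": force on a finger pad.
Only numpy, scipy, OpenCV 4.12 (cv2) and the standard library are available. Lean on these libraries where they do the work, as an engineer would, in place of code of your own. Each camera call takes 0.05 s, during which the arm holds its last target. There are 200 camera calls.

## Working session

There is one attempt and no reset: what is moved stays moved. The work goes in short steps, Python scripts to look and compute and a tool call to move; the robot and the scene stay as the last step left them, time stands still between calls to the robot, and variables do not carry over. Pictures are saved under pics/ and viewed, at most 10 in all, crops included, and the job is handed in when it is done.

Besides the shell and the picture viewer there is one more tool, called after "Emit:" as name([rows], argument=value, ...), one row to a line, values as JSON. jog_arm: Moves the arm, as the interface text tells. Its arguments: {"type":"object","properties":{"hand":{"type":"array"},"travel":{"type":"array"},"yaw":{"type":"array"},"grip_force":{"type":"number"}},"required":["hand","travel","yaw"]}

```bash
mkdir -p pics
python3 - <<'E'
from rig import env
import cv2
for n in("scene","side"):
    im=env.get_image(n); cv2.imwrite(f"pics/{n}0.png",im[:,:,::-1]); c=env.calibration(n); print(n,c)
print(env.calibration("wrist"),env.finger_overhang); s=env.observe(); print(s)
E
```

```text
scene {'fx': 459.9067287477389, 'fy': 459.9067287477389, 'cx': 315.6831105979547, 'cy': 236.03719591299128, 'position': array([1.08496936, 0.70181758, 0.83266241]), 'rotation': array([[-0.78718661,  0.40459967, -0.4654421 ],
       [ 0.61669694,  0.51066753, -0.5990856 ],
       [-0.00470367, -0.75862888, -0.65150602]])}
side {'fx': 526.4903703831768, 'fy': 526.4903703831768, 'cx': 322.9558421564893, 'cy': 239.09187885019313, 'position': array([0.16847736, 0.65878969, 0.87625448]), 'rotation': array([[-0.87553135, -0.34952622,  0.33358098],
       [-0.48311467,  0.62371881, -0.61447137],
       [ 0.00671313, -0.69914682, -0.71494661]])}
{'fx': 341.13701978314407, 'fy': 341.13701978314407, 'cx': 322.1864292858734, 'cy': 241.6525725839931, 'hand_eye': array([[ 1.09059538e-03, -9.45673272e-01, -3.25116707e-01,
         8.31447417e-02],
       [ 9.99999378e-01,  9.54971384e-04,  5.76727638e-04,
         5.07394828e-05],
       [-2.34918762e-04, -3.25117133e-01,  9.45673725e-01,
        -1.25058544e-01],
       [ 0.00000000e+00,  0.00000000e+00,  0.00000000e+00,
         1.00000000e+00]])} 0.017
{'time_s': 0.1, 'q': array([-8.44716753e+01,  2.18392421e+01,  7.43777269e+01,  1.86248268e-03,
        8.38578030e+01, -1.23365298e+01]), 'qvel': array([ 0.00944808, -0.0605569 , -0.10902667, -0.0386305 ,  0.09550043,
       -0.04392053]), 'joint_efforts': array([ 3.53254523e-03, -4.49224770e+01, -2.31655025e+01, -1.05470604e-04,
        3.67776302e-03, -3.78964657e-06]), 'position': array([ 0.16870155, -0.52325345,  0.2477695 ]), 'tool_rot': array([[ 9.51783847e-01,  3.06769458e-01, -9.35529017e-05],
       [ 3.06769315e-01, -9.51783007e-01,  1.30205979e-03],
       [ 3.10390112e-04, -1.26797863e-03, -9.99999148e-01]]), 'ft_force': array([-0.71985513,  0.43033188, -0.02628263]), 'wrist_torque': array([ 0.00847015, -0.02494034,  0.00717379]), 'gripper_force': 0.0, 'grip_width': 0.085487121392568}
```

View pics/scene0.png

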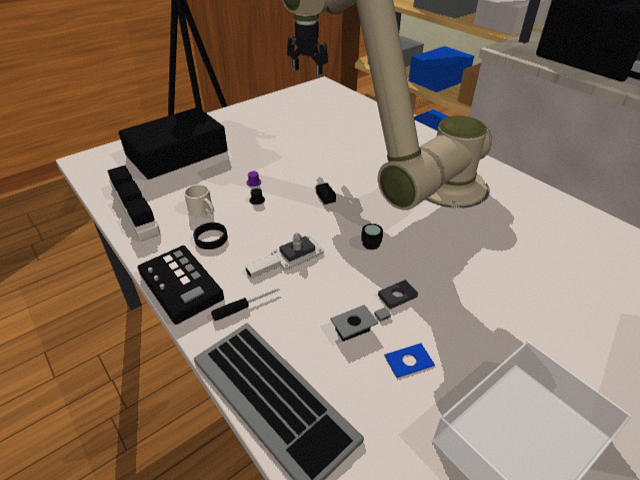

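View pics/side0.png

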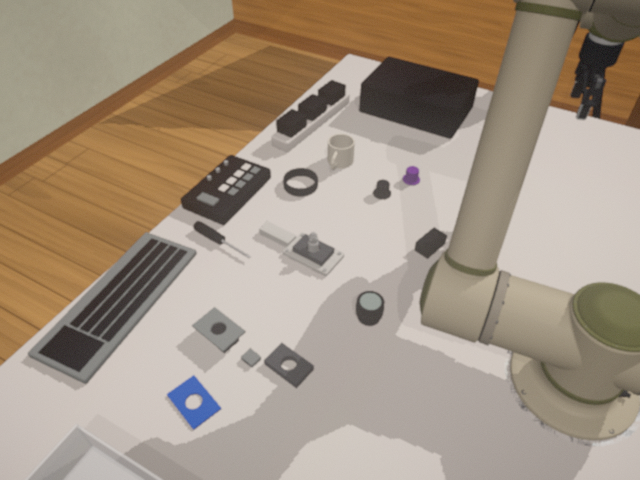

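The scene image shows these:
- **Separator shape:** the grey plate on the battery is at scene (354,321) / side (219,329). The blue look-alike is at scene (410,360) / side (194,402). The dark bar with a hole at scene (398,294) / side (289,364) is the loose weight.
- **Cap shape:** the black cap is at scene (257,196) / side (382,189). The purple look-alike is at scene (254,178) / side (412,175).
- **Carrier:** the stud is at scene (297,243).

By the description, the grey plate on the battery and the black cap are the ones meant. I'll confirm this in a crop.

```bash
cat > h.py <<'E'
from rig import env
import numpy as np, cv2
def cam(n,s=None):
    c=env.calibration(n)
    if n!="wrist": return c,np.array(c["position"]),np.array(c["rotation"])
    s=s or env.observe(); H=c["hand_eye"]; R=s["tool_rot"]
    return c,s["position"]+R@H[:3,3],R@H[:3,:3]
def ray(C,uv):
    c,p,R=C; return R@np.array([(uv[0]-c["cx"])/c["fx"],(uv[1]-c["cy"])/c["fy"],1.])
def plane(C,uv,z):
    d=ray(C,uv); return C[1]+d*(z-C[1][2])/d[2]
def proj(C,P):
    c,p,R=C; q=(np.atleast_2d(P)-p)@R; return np.c_[q[:,0]/q[:,2]*c["fx"]+c["cx"],q[:,1]/q[:,2]*c["fy"]+c["cy"]]
E
python3 - <<'E'
from h import *
pts=dict(sep=((354,321),(219,328),.035),wt=((398,294),(289,365),.016),cap=((257,190),(383,184),.034),stud=((297,236),(313,236),.073),blue=((410,360),(194,402),.005),lens=((372,229),(371,300),.05),card=((383,314),(251,357),.012),spare=((326,189),(432,238),.03))
for k,(a,b,z) in pts.items(): print(k,plane(cam("scene"),a,z).round(3),plane(cam("side"),b,z).round(3))
# long-axis edges (corners) rough
a=cv2.imread("pics/scene0.png")[275:355,320:450]; b=cv2.imread("pics/side0.png")[160:290,360:460][:80]
c=cv2.imread("pics/scene0.png")[160:240,225:355]
cv2.imwrite("pics/crop.png",np.vstack([cv2.resize(x,None,fx=3.7,fy=3.7,interpolation=2) for x in(a,c)]))
E
```

```text
sep [0.625 0.245 0.035] [0.62  0.242 0.035]
wt [0.479 0.238 0.016] [0.467 0.236 0.016]
cap [ 0.522 -0.311  0.034] [ 0.524 -0.307  0.034]
stud [ 0.579 -0.026  0.073] [ 0.566 -0.029  0.073]
blue [0.585 0.378 0.005] [0.579 0.376 0.005]
lens [0.391 0.052 0.05 ] [0.39 0.05 0.05]
card [0.547 0.258 0.012] [0.54  0.254 0.012]
spare [ 0.352 -0.19   0.03 ] [ 0.35  -0.192  0.03 ]
```

View pics/crop.png

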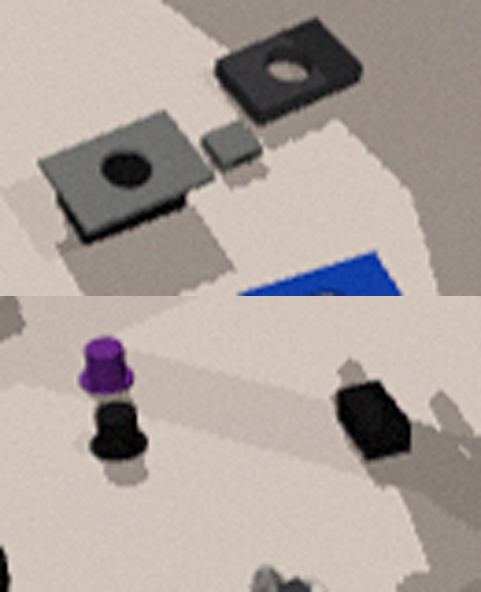

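The crop confirms it. The grey plate lies on the battery and the thick dark bar is the loose weight. The black cap (lower) is the one meant, and the purple one is to be left alone. Next I fly over with the wrist camera, cap first.

Emit:
jog_arm([
  [0.044, 0.026, 0],
  [0.044, 0.026, 0],
  [0.044, 0.026, 0],
  [0.044, 0.026, 0],
  [0.044, 0.026, 0],
], hand=[0.085, 0.085, 0.085, 0.085, 0.085], yaw=[0, 0, 0, 0, 0])

```text
time_s: 0.72
position: [0.39, -0.3923, 0.248]
tool_rot: [[0.952, 0.307, -0.0], [0.307, -0.952, 0.001], [-0.0, -0.001, -1.0]]
ft_force: [-0.0, -0.3, -0.0]
grip_width: 0.0845
gripper_force: 0.0
```

Emit:
jog_arm([
  [0.044, 0.026, 0],
  [0.044, 0.026, 0],
  [0.044, 0.026, 0],
  [0, 0, 0],
  [0, 0, 0],
], hand=[0.085, 0.085, 0.085, 0.085, 0.085], yaw=[0, 0, 0, 0, 0])

```text
time_s: 1.35
position: [0.5204, -0.3155, 0.2479]
tool_rot: [[0.952, 0.307, -0.001], [0.307, -0.952, 0.0], [-0.001, -0.001, -1.0]]
ft_force: [0.7, -0.2, 0.7]
grip_width: 0.0851
gripper_force: 0.0
```

```bash
cat > snap.py <<'E'
import sys
from h import *
import pickle
n=sys.argv[1]; s=env.observe(); im=env.get_image("wrist")[:,:,::-1].copy()
cv2.imwrite(f"pics/{n}.png",im); pickle.dump(s,open(f"pics/{n}.pkl","wb")); print(s["time_s"],s["position"],s["ft_force"],s["grip_width"])
E
python3 snap.py w_cap
```

```text
1.35 [ 0.52039153 -0.31553357  0.24788987] [ 0.67086024 -0.21748028  0.6610824 ] 0.0850990180657742
```

Emit:
jog_arm([
  [0.01, 0.057, 0],
  [0.01, 0.057, 0],
  [0.01, 0.057, 0],
  [0.01, 0.057, 0],
  [0.01, 0.057, 0],
], hand=[0.085, 0.085, 0.085, 0.085, 0.085], yaw=[0, 0, 0, 0, 0])

```text
time_s: 2.02
position: [0.5703, -0.0299, 0.2486]
tool_rot: [[0.952, 0.305, 0.0], [0.305, -0.952, -0.0], [0.0, 0.0, -1.0]]
ft_force: [0.0, -0.8, 0.6]
grip_width: 0.0852
gripper_force: 0.0
```

Emit:
jog_arm([
  [0, 0, 0],
  [0, 0, 0],
  [0, 0, 0],
  [0, 0, 0],
  [0, 0, 0],
], hand=[0.085, 0.085, 0.085, 0.085, 0.085], yaw=[0, 0, 0, 0, 0])

```text
time_s: 2.65
position: [0.5707, -0.0311, 0.2483]
tool_rot: [[0.952, 0.306, -0.0], [0.306, -0.952, 0.0], [-0.0, -0.0, -1.0]]
ft_force: [-0.1, 0.2, -0.5]
grip_width: 0.0855
gripper_force: 0.0
```

```bash
python3 snap.py w_car
```

```text
2.65 [ 0.57067123 -0.03112711  0.24829265] [-0.05680769  0.22178881 -0.5165618 ] 0.08547392874486388
```

Emit:
jog_arm([
  [0, 0.06, 0],
  [0, 0.06, 0],
  [0, 0.06, 0],
  [0, 0.06, 0],
  [0, 0, 0],
], hand=[0.085, 0.085, 0.085, 0.085, 0.085], yaw=[0, 0, 0, 0, 0])

```text
time_s: 3.32
position: [0.57, 0.2131, 0.248]
tool_rot: [[0.95, 0.312, -0.0], [0.312, -0.95, 0.001], [-0.0, -0.001, -1.0]]
ft_force: [-0.3, -0.2, -1.1]
grip_width: 0.0848
gripper_force: 0.0
```

Emit:
jog_arm([
  [0, 0, 0],
  [0, 0, 0],
  [0, 0, 0],
  [0, 0, 0],
  [0, 0, 0],
], hand=[0.085, 0.085, 0.085, 0.085, 0.085], yaw=[0, 0, 0, 0, 0])

```text
time_s: 3.95
position: [0.5708, 0.2093, 0.2483]
tool_rot: [[0.952, 0.306, 0.0], [0.306, -0.952, 0.0], [0.0, 0.0, -1.0]]
ft_force: [-0.3, -0.4, -0.2]
grip_width: 0.0848
gripper_force: 0.0
```

```bash
python3 snap.py w_sep; python3 -c "
import cv2,numpy as np
f=lambda n:cv2.resize(cv2.imread(f'pics/{n}.png'),(400,300),interpolation=cv2.INTER_AREA)
cv2.imwrite('pics/m1.png',np.vstack([np.hstack([f('w_cap'),f('w_car')]),np.hstack([f('w_sep'),f('w_sep')*0])]))"
```

```text
3.95 [0.57077458 0.20925069 0.24834795] [-0.3113613  -0.43974707 -0.20904246] 0.08475182079592372
```

View pics/m1.png

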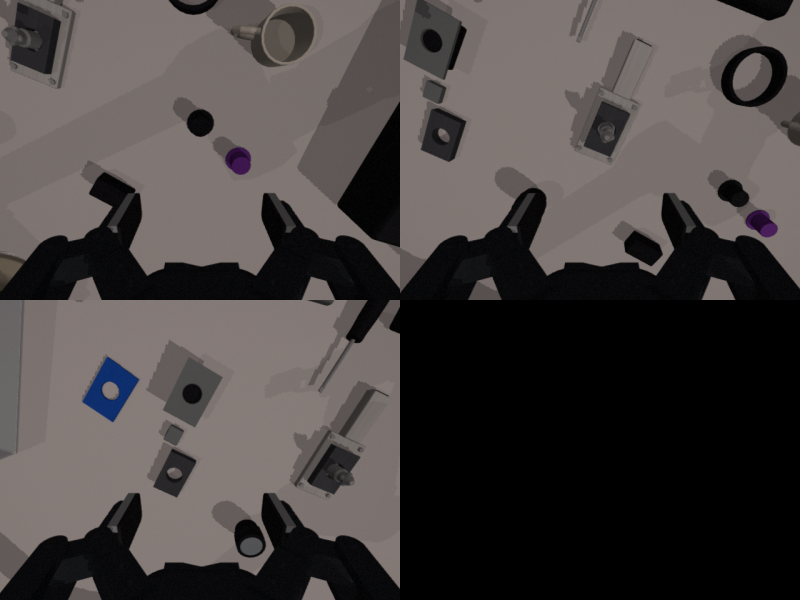

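The wrist pictures (half scale) show:
- **w_cap:** cap at (200,122).
- **w_car:** carrier weight at (205,128), stub pointing up-right.
- **w_sep:** grey plate at (192,392−300), weight at (175,473−300), card reader between them at (173,134).

Next I fit box outlines.

Run:
```python
import cv2,numpy as np
s=cv2.imread("pics/w_sep.png");c=cv2.imread("pics/w_car.png");k=cv2.imread("pics/w_cap.png")
for n,im,u,v in [("sep",s,365,160),("sep2",s,400,215),("sephole",s,384,184),("shadow",s,320,150),("table",s,280,300),("wt",s,340,375),("wt2",s,350,315),("wthole",s,350,345),("carW",c,400,290),("carW2",c,430,225),("foot",c,350,295),("cap",k,400,245),("tablek",k,420,300),("shk",k,370,215)]:
    print(n,cv2.medianBlur(im,5)[v,u])
```

```text
sep [121 124 133]
sep2 [120 124 134]
sephole [120 124 134]
shadow [10  8 11]
table [41 39 41]
wt [121 124 133]
wt2 [121 124 134]
wthole [ 91  93 101]
carW [109 112 121]
carW2 [109 112 121]
foot [110 112 121]
cap [107 110 119]
tablek [116 118 128]
shk [108 111 120]
```

Run:
```python
import cv2,numpy as np
s=cv2.imread("pics/w_sep.png");c=cv2.imread("pics/w_car.png");k=cv2.imread("pics/w_cap.png")
for n,im,u,v in [("sep",s,180,80),("sep2",s,205,110),("sephole",s,192,93),("shadow",s,160,80),("table",s,140,150),("wt",s,165,185),("wt2",s,180,158),("wthole",s,174,174),("carW",c,200,148),("carW2",c,217,110),("foot",c,187,145),("cap",k,200,122),("tablek",k,220,150),("shk",k,182,105)]:
    print(n,cv2.medianBlur(im,3)[int(v*1.6),int(u*1.6)])
```

```text
sep [74 74 75]
sep2 [111 115 124]
sephole [14 10 13]
shadow [ 89  92 100]
table [121 124 134]
wt [40 38 40]
wt2 [42 40 41]
wthole [88 90 97]
carW [40 38 40]
carW2 [41 37 38]
foot [40 37 38]
cap [10  9  8]
tablek [79 80 88]
shk [79 80 88]
```

```bash
cat > fit.py <<'E'
from h import *
import pickle
from scipy.optimize import minimize
def load(n):
    s=pickle.load(open(f"pics/{n}.pkl","rb")); return cv2.imread(f"pics/{n}.png"),cam("wrist",s),s
def mask(im,kind):
    b=cv2.GaussianBlur(im,(3,3),0).astype(int); g=b.mean(2); d=b[:,:,2]-b[:,:,0]
    return ((g>55)&(g<95)&(d<5) if kind=="sep" else (g<62) if kind=="wt" else g<35).astype(np.uint8)
def comp(m,uv):
    cs,_=cv2.findContours(cv2.morphologyEx(m,cv2.MORPH_OPEN,np.ones((3,3),np.uint8)),cv2.RETR_EXTERNAL,cv2.CHAIN_APPROX_NONE)
    c=min((c for c in cs if cv2.contourArea(c)>60),key=lambda c:-cv2.pointPolygonTest(c,tuple(map(float,uv)),True))
    return cv2.convexHull(c)
S=8
def fill(h,W,o):
    a=np.zeros((W*S,W*S),np.uint8); cv2.fillConvexPoly(a,np.round((h.reshape(-1,2)-o+.5)*S).astype(np.int32),1); return a
def fitbox(C,hull,L,Wd,z0,z1,th0,rnd=False):
    x,y,w,h=cv2.boundingRect(hull); o=np.array([x-15,y-15]); W=max(w,h)+30; M=fill(cv2.convexHull(hull).astype(float),W,o)
    M=cv2.dilate(M,np.ones((S,S),np.uint8))
    t=np.linspace(0,2*np.pi,40)
    def iou(p):
        th=p[2]*.1; r=np.array([[np.cos(th),-np.sin(th)],[np.sin(th),np.cos(th)]])
        q=np.c_[np.cos(t),np.sin(t)]*L/2 if rnd else np.array([[1,1],[1,-1],[-1,-1],[-1,1]])*[L/2,Wd/2]
        q=q@r.T+p[:2]*.01
        P=np.vstack([np.c_[q,np.full(len(q),z)] for z in(z0,z1)])
        A=fill(cv2.convexHull(proj(C,P).astype(np.float32)),W,o); return 1-(A&M).sum()/(A|M).sum()
    c=plane(C,hull.reshape(-1,2).mean(0),z1)
    best=min((minimize(iou,[c[0]*100,c[1]*100,t0*10],method="Nelder-Mead",options=dict(initial_simplex=[[c[0]*100+a,c[1]*100+b,t0*10+d] for a,b,d in((0,0,0),(.5,0,0),(0,.5,0),(0,0,1))])) for t0 in th0),key=lambda r:r.fun)
    return best.x*[.01,.01,.1],1-best.fun
TH=np.arange(0,np.pi,np.pi/8)
E
python3 - <<'E'
from fit import *
im,C,s=load("w_sep"); print("tool x yaw",np.arctan2(s["tool_rot"][1,0],s["tool_rot"][0,0]))
print("sep",fitbox(C,comp(mask(im,"sep"),(205*1.6,104*1.6)),.088,.058,.030,.035,TH))
print("wt",fitbox(C,comp(mask(im,"wt"),(165*1.6,185*1.6)),.08,.05,0,.016,TH))
print("carW",fitbox(C,comp(mask(im,"wt"),(317*1.6,180*1.6)),.08,.05,.012,.028,TH))
im,C,s=load("w_car")
print("carW",fitbox(C,comp(mask(im,"wt"),(200*1.6,148*1.6)),.08,.05,.012,.028,TH))
print("wt",fitbox(C,comp(mask(im,"wt"),(35*1.6,145*1.6)),.08,.05,0,.016,TH))
im,C,s=load("w_cap"); h=comp(mask(im,"cap"),(200*1.6,122*1.6))
print("cap top34,z.034",fitbox(C,h,.048,0,0,.004,[0],True), plane(C,h.reshape(-1,2).mean(0),.01),cv2.boundingRect(h))
E
```

```text
tool x yaw 0.31138161399088476
sep (array([ 0.62338462,  0.24150253, -0.19410877]), np.float64(0.9921858254128896))
wt (array([ 0.47322968,  0.23097651, -0.1662447 ]), np.float64(0.9826151667683022))
carW (array([ 0.57406596, -0.03815462,  3.0576893 ]), np.float64(0.8937798286686439))
carW (array([ 0.57414356, -0.03845738,  3.05609266]), np.float64(0.9724752594495855))
wt (array([0.47310749, 0.23034377, 2.97348199]), np.float64(0.9869210418452137))
cap top34,z.034 (array([ 0.52698051, -0.31085387,  0.04290337]), np.float64(0.9339232550446577)) [ 0.5271492  -0.30955742  0.01      ] (300, 176, 41, 42)
```

Emit:
jog_arm([
  [0.013, 0.008, -0.03],
  [0.013, 0.008, -0.03],
  [0.013, 0.008, -0.03],
  [0.013, 0.008, -0.03],
  [0.0005, 0, -0.03],
], hand=[0.085, 0.085, 0.085, 0.085, 0.085], yaw=[-0.126, -0.126, -0.126, -0.127, 0])

```text
time_s: 4.62
position: [0.6238, 0.2419, 0.097]
tool_rot: [[0.981, -0.193, 0.0], [-0.193, -0.981, 0.0], [0.0, -0.0, -1.0]]
ft_force: [0.1, -0.2, -0.0]
grip_width: 0.0845
gripper_force: 0.0
```

Emit:
jog_arm([
  [0, 0, -0.03],
  [0, 0, -0.02],
  [0, 0, -0.01],
  [0, 0, -0.004],
  [0, 0, 0],
], hand=[0.085, 0.085, 0.085, 0.085, 0.085], yaw=[0, 0, 0, 0, 0])

```text
time_s: 5.25
position: [0.6235, 0.2416, 0.0349]
tool_rot: [[0.981, -0.192, 0.001], [-0.192, -0.981, 0.0], [0.001, -0.0, -1.0]]
ft_force: [-0.6, -0.5, 0.2]
grip_width: 0.0857
gripper_force: 0.0
```

Emit:
jog_arm([
  [0, 0, 0],
  [0, 0, 0],
  [0, 0, 0],
  [0, 0, 0],
  [0, 0, 0],
], hand=[0.05, 0.05, 0.05, 0.05, 0.05], yaw=[0, 0, 0, 0, 0], grip_force=40)

```text
time_s: 5.88
position: [0.6235, 0.2416, 0.0353]
tool_rot: [[0.981, -0.192, 0.001], [-0.192, -0.981, 0.0], [0.001, -0.001, -1.0]]
ft_force: [-1.8, -0.7, 5.5]
grip_width: 0.0566
gripper_force: 42.7
```

Emit:
jog_arm([
  [0, 0, 0.01],
  [0, 0, 0.03],
  [0, 0, 0.03],
  [-0.008, -0.04, 0.01],
  [-0.008, -0.04, 0],
], hand=[0.05, 0.05, 0.05, 0.05, 0.05], yaw=[0, 0, 0, 0, 0])

```text
time_s: 6.5
position: [0.6073, 0.1609, 0.1158]
tool_rot: [[0.982, -0.191, 0.002], [-0.191, -0.982, 0.0], [0.002, -0.001, -1.0]]
ft_force: [0.8, 0.1, -0.4]
grip_width: 0.0564
gripper_force: 42.7
```

Emit:
jog_arm([
  [-0.0085, -0.05, 0],
  [-0.0085, -0.05, 0],
  [-0.0085, -0.05, 0],
  [-0.008, -0.05, 0],
  [0, 0, 0],
], hand=[0.05, 0.05, 0.05, 0.05, 0.05], yaw=[0.027, 0.027, 0.027, 0.027, 0])

```text
time_s: 7.12
position: [0.5735, -0.0415, 0.1148]
tool_rot: [[0.996, -0.089, 0.0], [-0.089, -0.996, -0.001], [0.0, 0.0, -1.0]]
ft_force: [-0.0, -0.0, 0.2]
grip_width: 0.0566
gripper_force: 42.7
```

Emit:
jog_arm([
  [0, 0, 0],
  [0, 0, 0],
  [0, 0, 0],
  [0, 0, 0],
  [0, 0, 0],
], hand=[0.05, 0.05, 0.05, 0.05, 0.05], yaw=[0, 0, 0, 0, 0])

```text
time_s: 7.75
position: [0.5738, -0.0382, 0.1143]
tool_rot: [[0.996, -0.085, 0.0], [-0.085, -0.996, -0.0], [0.0, 0.0, -1.0]]
ft_force: [-0.1, -0.7, -0.3]
grip_width: 0.0568
gripper_force: 42.7
```

```bash
python3 snap.py h_sep
```

```text
7.75 [ 0.57376064 -0.03820676  0.11431931] [-0.09998489 -0.70376811 -0.29434107] 0.0567897765053498
```

View pics/h_sep.png

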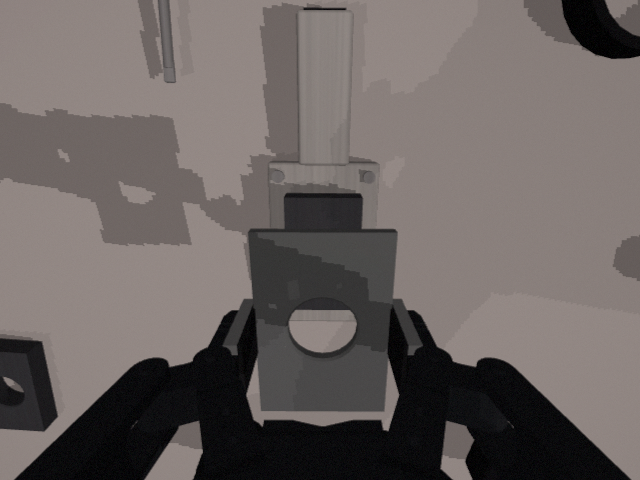

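The plate is gripped squarely, with corners near (248,229), (397,229), (386,411) and (261,411). It is parallel to the stub, whose centre line is near column 324. I check the hole axis against the carrier.

Run:
```python
from fit import *
im,C,s=load("h_sep"); z=s["position"][2]
P=[plane(C,p,z-.0001) for p in((248,229),(397,229),(386,411),(261,411))]
print("plate ctr",np.mean(P,0),"size",np.linalg.norm(P[0]-P[1]),np.linalg.norm(P[1]-P[2]))
u=np.array([np.cos(-.085),np.sin(-.085)]);v=np.array([-u[1],u[0]])
w=[plane(C,p,.028)[:2] for p in((284,197),(362,197))]; e=[plane(C,p,.02)[:2] for p in((297,12),(353,12))]; f=[plane(C,p,.012)[:2] for p in((269,164),(379,164))]
for n,q,d in(("wt",w,.04),("stub",e,.144),("foot",f,.06)): print(n,np.mean(q,0)-u*d,np.linalg.norm(q[0]-q[1]),np.arctan2(*(q[0]-q[1])[::-1])-np.pi/2)
```

```text
plate ctr [ 0.57457419 -0.03904919  0.11421931] size 0.05707645278110556 0.08889800819237123
wt [ 0.57385773 -0.03911822] 0.048905378418284344 -0.08377067854697628
stub [ 0.57153955 -0.03983578] 0.03092568724772026 -0.08354852325119455
foot [ 0.57237753 -0.03965413] 0.07190263613697795 -0.083725423697947
```

Emit:
jog_arm([
  [-0.001, 0, -0.02],
  [0, 0, -0.02],
  [0, 0, -0.015],
  [0, 0, -0.012],
  [0, 0, -0.008],
], hand=[0.05, 0.05, 0.05, 0.05, 0.05], yaw=[0, 0, 0, 0, 0])

```text
time_s: 8.43
position: [0.5728, -0.0385, 0.0388]
tool_rot: [[0.996, -0.085, -0.0], [-0.085, -0.996, 0.0], [-0.0, -0.0, -1.0]]
ft_force: [0.2, 0.5, -0.3]
grip_width: 0.0569
gripper_force: 42.8
```

Emit:
jog_arm([
  [0, 0, -0.003],
  [0, 0, -0.002],
  [0, 0, -0.001],
  [0, 0, 0],
  [0, 0, 0],
], hand=[0.05, 0.05, 0.05, 0.05, 0.05], yaw=[0, 0, 0, 0, 0])

```text
time_s: 9.05
position: [0.5728, -0.0385, 0.0335]
tool_rot: [[0.996, -0.085, 0.0], [-0.085, -0.996, -0.0], [0.0, 0.0, -1.0]]
ft_force: [-0.3, -0.1, -0.4]
grip_width: 0.0567
gripper_force: 42.7
```

Emit:
jog_arm([
  [0, 0, 0],
  [0, 0, 0],
  [0, 0, 0],
  [0, 0, 0.03],
  [0, 0, 0.05],
], hand=[0.07, 0.085, 0.085, 0.085, 0.085], yaw=[0, 0, 0, 0, 0])

```text
time_s: 9.68
position: [0.5719, -0.0383, 0.113]
tool_rot: [[0.996, -0.085, -0.004], [-0.085, -0.996, 0.001], [-0.004, -0.001, -1.0]]
ft_force: [0.5, 0.0, 0.1]
grip_width: 0.0849
gripper_force: 0.0
```

Emit:
jog_arm([
  [0, 0, 0.05],
  [-0.03, 0, 0.05],
  [-0.03, 0, 0],
  [0, 0, 0],
  [0, 0, 0],
], hand=[0.085, 0.085, 0.085, 0.085, 0.085], yaw=[0, 0, 0, 0, 0])

```text
time_s: 10.3
position: [0.5132, -0.0386, 0.2131]
tool_rot: [[0.996, -0.085, -0.0], [-0.085, -0.996, 0.0], [-0.0, -0.0, -1.0]]
ft_force: [-0.1, 0.8, -0.6]
grip_width: 0.0849
gripper_force: 0.0
```

```bash
python3 snap.py p_sep
python3 - <<'E'
from fit import *
im,C,s=load("p_sep")
h=comp(mask(im,"sep"),proj(C,[.595,-.04,.033])[0]); print(cv2.boundingRect(h))
print("sep",fitbox(C,h,.088,.058,.028,.033,TH))
h=comp(mask(im,"wt"),proj(C,[.455,.23,.016])[0]); print(cv2.boundingRect(h))
E
```

```text
10.3 [ 0.51315944 -0.0385518   0.21313728] [-0.10572395  0.76749569 -0.58172408] 0.08488714004520885
(282, 99, 69, 105)
sep (array([ 0.57250539, -0.03884774,  3.05446283]), np.float64(0.9925121013746275))
(35, 231, 69, 79)
```

View pics/p_sep.png

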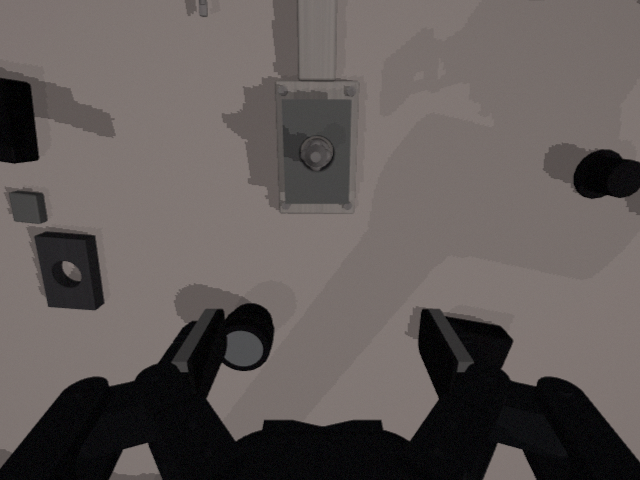

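The plate lies flat around the stud, at cols 282–351 and rows 99–203. The foot is at (275,81)–(359,213), parallel to the plate, and the stud tip is near (318,156).

Run:
```python
from fit import *
im,C,s=load("p_sep")
P=[plane(C,p,.012) for p in((275,81.5),(359,82),(355,213),(279,213))]; print("foot",np.mean(P,0))
g=cv2.cvtColor(im,6)
for c in (cv2.HoughCircles(cv2.resize(g[120:190,285:350],None,fx=6,fy=6,interpolation=2),cv2.HOUGH_GRADIENT,1,10,param1=80,param2=25,minRadius=20,maxRadius=130)[0][:6]):
    uv=c[:2]/6+[285,120]; print(uv,c[2]/6,plane(C,uv,.073)[:2],plane(C,uv,.06)[:2])
```

```text
foot [ 0.5729293  -0.03926796  0.012     ]Traceback (most recent call last):
  File "<stdin>", line 5, in <module>
TypeError: 'NoneType' object is not subscriptable
```

Emit:
jog_arm([
  [-0.008, 0.054, 0],
  [-0.008, 0.054, 0],
  [-0.008, 0.054, 0],
  [-0.008, 0.054, 0],
  [-0.008, 0.053, 0],
], hand=[0.085, 0.085, 0.085, 0.085, 0.085], yaw=[-0.017, -0.017, -0.017, -0.016, -0.016])

```text
time_s: 10.98
position: [0.4729, 0.2326, 0.2128]
tool_rot: [[0.986, -0.168, -0.0], [-0.168, -0.986, -0.0], [-0.0, 0.0, -1.0]]
ft_force: [0.5, -1.2, -0.6]
grip_width: 0.0852
gripper_force: 0.0
```

Emit:
jog_arm([
  [0, 0, -0.05],
  [0, 0, -0.05],
  [0, 0, -0.04],
  [0, 0, -0.03],
  [0, 0, -0.015],
], hand=[0.085, 0.085, 0.085, 0.085, 0.085], yaw=[0, 0, 0, 0, 0])

```text
time_s: 11.6
position: [0.4726, 0.2306, 0.0263]
tool_rot: [[0.986, -0.167, -0.003], [-0.167, -0.986, -0.001], [-0.002, 0.001, -1.0]]
ft_force: [-0.0, 0.3, -0.2]
grip_width: 0.0848
gripper_force: 0.0
```

Emit:
jog_arm([
  [0, 0, -0.006],
  [0, 0, -0.002],
  [0, 0, 0],
  [0, 0, 0],
  [0, 0, 0],
], hand=[0.085, 0.085, 0.04, 0.04, 0.04], yaw=[0, 0, 0, 0, 0], grip_force=70)

```text
time_s: 12.22
position: [0.4732, 0.2307, 0.0216]
tool_rot: [[0.986, -0.167, 0.002], [-0.167, -0.986, 0.0], [0.002, -0.001, -1.0]]
ft_force: [-0.8, -0.4, 8.4]
grip_width: 0.0479
gripper_force: 72.8
```

Emit:
jog_arm([
  [0, 0, 0],
  [0, 0, 0],
  [0, 0, 0],
  [0, 0, 0],
  [0, 0, 0],
], hand=[0.04, 0.04, 0.04, 0.04, 0.04], yaw=[0, 0, 0, 0, 0])

```text
time_s: 12.85
position: [0.4732, 0.2307, 0.0215]
tool_rot: [[0.986, -0.167, 0.002], [-0.167, -0.986, 0.0], [0.002, -0.001, -1.0]]
ft_force: [-1.6, -0.4, 8.1]
grip_width: 0.0477
gripper_force: 72.8
```

Emit:
jog_arm([
  [0, 0, 0.01],
  [0, 0, 0.03],
  [0, 0, 0.04],
  [0.0125, -0.035, 0.02],
  [0.0125, -0.035, 0],
], hand=[0.04, 0.04, 0.04, 0.04, 0.04], yaw=[0, 0, 0, 0, 0])

```text
time_s: 13.48
position: [0.4983, 0.16, 0.1223]
tool_rot: [[0.986, -0.166, 0.003], [-0.166, -0.986, 0.0], [0.003, -0.001, -1.0]]
ft_force: [0.4, -0.6, -4.9]
grip_width: 0.048
gripper_force: 73.7
```

Emit:
jog_arm([
  [0.0184, -0.05, 0],
  [0.018, -0.05, 0],
  [0.018, -0.05, 0],
  [0.015, -0.036, 0],
  [0.005, -0.0136, 0],
], hand=[0.04, 0.04, 0.04, 0.04, 0.04], yaw=[0.02, 0.02, 0.02, 0.022, 0])

```text
time_s: 14.1
position: [0.5724, -0.0411, 0.1204]
tool_rot: [[0.996, -0.088, -0.0], [-0.088, -0.996, -0.0], [-0.0, 0.0, -1.0]]
ft_force: [-0.3, 0.4, -3.9]
grip_width: 0.0474
gripper_force: 73.7
```

Emit:
jog_arm([
  [0, 0, 0],
  [0, 0, 0],
  [0, 0, 0],
  [0, 0, 0],
  [0, 0, 0],
], hand=[0.04, 0.04, 0.04, 0.04, 0.04], yaw=[0, 0, 0, 0, 0])

```text
time_s: 14.72
position: [0.5721, -0.0388, 0.1204]
tool_rot: [[0.996, -0.086, 0.0], [-0.086, -0.996, -0.0], [0.0, 0.0, -1.0]]
ft_force: [-0.4, -0.2, -4.2]
grip_width: 0.0481
gripper_force: 73.7
```

```bash
python3 snap.py h_wt
```

```text
14.725 [ 0.57207298 -0.03876518  0.12038997] [-0.35928149 -0.24535144 -4.1957739 ] 0.04809252414882117
```

View pics/h_wt.png

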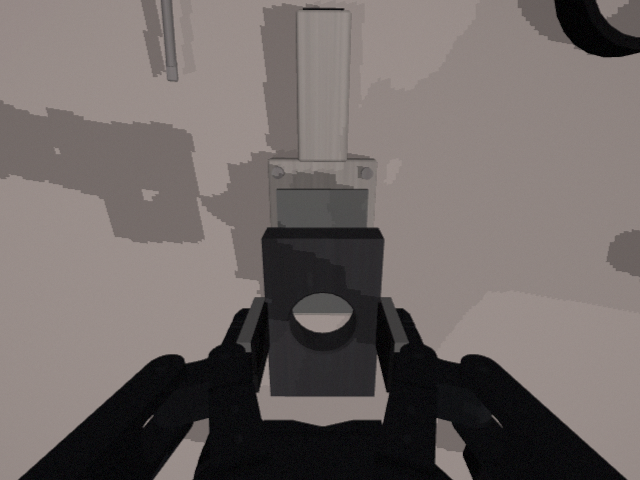

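The weight is held level and square, its top face about (264,238)–(383,238)–(375,395)–(271,395), in line with the plate (cols 277–368) below.

Run:
```python
from fit import *
im,C,s=load("h_wt"); z=s["position"][2]-.0215
P=[plane(C,p,z+.016) for p in((264,238),(383,238),(375,395),(271,395))]
print("wt",np.mean(P,0),np.linalg.norm(P[0]-P[1]),np.linalg.norm(P[1]-P[2]))
h=comp(mask(im,"wt"),(290,270)); 
u=np.array([np.cos(-.085),np.sin(-.085)])
q=[plane(C,p,.033)[:2] for p in((277,189),(368,189))]; print("sep",np.mean(q,0)-u*.044,np.linalg.norm(q[0]-q[1]))
```

```text
wt [ 0.57231603 -0.03965468  0.11488997] 0.04798166061414402 0.07917158991996925
sep [ 0.57303779 -0.03947543] 0.056906962433344324
```

Emit:
jog_arm([
  [0.0005, 0, -0.02],
  [0, 0, -0.015],
  [0, 0, -0.012],
  [0, 0, -0.01],
  [0, 0, -0.005],
], hand=[0.04, 0.04, 0.04, 0.04, 0.04], yaw=[0, 0, 0, 0, 0])

```text
time_s: 15.4
position: [0.5726, -0.0391, 0.0577]
tool_rot: [[0.996, -0.086, -0.0], [-0.086, -0.996, 0.0], [-0.0, -0.0, -1.0]]
ft_force: [-0.1, 0.8, -4.0]
grip_width: 0.0479
gripper_force: 73.7
```

Emit:
jog_arm([
  [0, 0, -0.002],
  [0, 0, -0.001],
  [0, 0, -0.0007],
  [0, 0, 0],
  [0, 0, 0],
], hand=[0.04, 0.04, 0.04, 0.04, 0.04], yaw=[0, 0, 0, 0, 0])

```text
time_s: 16.02
position: [0.5727, -0.0391, 0.0548]
tool_rot: [[0.996, -0.086, 0.0], [-0.086, -0.996, -0.0], [0.0, 0.0, -1.0]]
ft_force: [0.3, -0.9, -3.9]
grip_width: 0.0478
gripper_force: 73.7
```

Emit:
jog_arm([
  [0, 0, 0],
  [0, 0, 0],
  [0, 0, 0],
  [0, 0, 0.03],
  [0, 0, 0.05],
], hand=[0.06, 0.085, 0.085, 0.085, 0.085], yaw=[0, 0, 0, 0, 0])

```text
time_s: 16.65
position: [0.572, -0.039, 0.1344]
tool_rot: [[0.996, -0.086, -0.003], [-0.086, -0.996, 0.001], [-0.003, -0.001, -1.0]]
ft_force: [0.4, -0.1, 1.3]
grip_width: 0.0852
gripper_force: 0.0
```

Emit:
jog_arm([
  [0, 0, 0.05],
  [-0.03, 0, 0.03],
  [-0.03, 0, 0],
  [0, 0, 0],
  [0, 0, 0],
], hand=[0.085, 0.085, 0.085, 0.085, 0.085], yaw=[0, 0, 0, 0, 0])

```text
time_s: 17.27
position: [0.5131, -0.0392, 0.2147]
tool_rot: [[0.996, -0.086, 0.0], [-0.086, -0.996, -0.0], [0.0, 0.0, -1.0]]
ft_force: [0.5, 0.2, -0.3]
grip_width: 0.0851
gripper_force: 0.0
```

```bash
python3 snap.py p_wt
python3 - <<'E'
from fit import *
im,C,s=load("p_wt")
h=comp(mask(im,"wt"),proj(C,[.597,-.04,.049])[0]); print(cv2.boundingRect(h))
print("wt",fitbox(C,h,.08,.05,.033,.049,TH))
h=comp(mask(im,"sep"),proj(C,[.614,-.042,.033])[0]); print(cv2.boundingRect(h)); print("sep",fitbox(C,h,.088,.058,.033,.033,TH))
im,C,s=load("w_cap"); b=im.astype(int); m=((b[:,:,0]-b[:,:,1]>25)&(b[:,:,2]-b[:,:,1]>8)).astype(np.uint8)
h=comp(m,(238*1.6,160*1.6)); print(cv2.boundingRect(h), plane(C,h.reshape(-1,2).mean(0),.015))
E
```

```text
17.275 [ 0.51314535 -0.03916438  0.21466554] [ 0.47571244  0.20305165 -0.30118252] 0.08511404725601841
(282, 100, 66, 104)
wt (array([ 0.57372865, -0.03887998,  3.03648253]), np.float64(0.9150872803238637))
(301, 139, 24, 19)
sep (array([ 0.61249866, -0.05950706,  1.9329903 ]), np.float64(0.2310553050329135))
(361, 236, 40, 43) [ 0.48436509 -0.39719221  0.015     ]
```

View pics/p_wt.png

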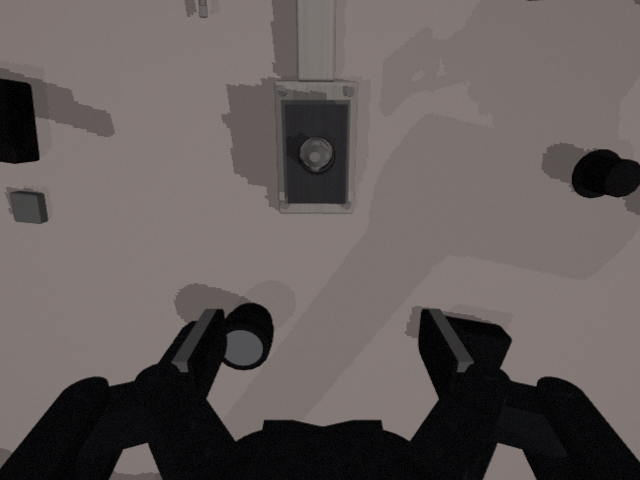

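The weight sits evenly on the plate around the stud: weight cols 282–348, rows 100–204, foot margins even all round. Now the black cap.

Emit:
jog_arm([
  [0, -0.05, 0],
  [0, -0.05, 0],
  [0, -0.05, 0],
  [0, -0.05, 0],
  [0, -0.05, 0],
], hand=[0.085, 0.085, 0.085, 0.085, 0.085], yaw=[0.077, 0.077, 0.077, 0.077, 0.077])

```text
time_s: 17.95
position: [0.513, -0.291, 0.214]
tool_rot: [[0.955, 0.297, -0.0], [0.297, -0.955, 0.0], [-0.0, -0.001, -1.0]]
ft_force: [1.7, -0.1, -0.2]
grip_width: 0.0851
gripper_force: 0.0
```

Emit:
jog_arm([
  [0, -0.02, -0.02],
  [0, 0, 0],
  [0, 0, 0],
  [0, 0, 0],
  [0, 0, 0],
], hand=[0.065, 0.065, 0.065, 0.065, 0.065], yaw=[0, 0, 0, 0, 0])

```text
time_s: 18.58
position: [0.5129, -0.3083, 0.1952]
tool_rot: [[0.955, 0.295, 0.001], [0.295, -0.955, -0.001], [0.0, 0.001, -1.0]]
ft_force: [0.9, -0.4, 0.4]
grip_width: 0.0653
gripper_force: 0.0
```

```bash
python3 snap.py n_cap
python3 - <<'E'
from fit import *
t=np.linspace(0,2*np.pi,60); ring=lambda r,z:np.c_[r*np.cos(t),r*np.sin(t),0*t+z]
M3=np.vstack([ring(.024,0),ring(.024,.004)]);B3=np.vstack([ring(.017,.004),ring(.017,.034)])
for n in("w_cap","n_cap"):
    im,C,s=load(n); p=proj(C,[.527,-.310,.02])[0]
    m=mask(im,"cap"); k,l=cv2.connectedComponents(m); L=l[int(p[1]),int(p[0])]; a=(l==L); print(p,L,a.sum())
    x0,y0=int(p[0])-60,int(p[1])-60; T=cv2.resize(a[y0:y0+120,x0:x0+120].astype(np.uint8),None,fx=S,fy=S,interpolation=0)
    def f(q):
        A=np.zeros_like(T)
        for P in(M3,B3): cv2.fillConvexPoly(A,np.round((cv2.convexHull(proj(C,P+[q[0]*.01,q[1]*.01,0]).astype(np.float32)).reshape(-1,2)-[x0,y0]+.5)*S).astype(np.int32),1)
        return 1-(A&T).sum()/(A|T).sum()
    r=minimize(f,[52.7,-31],method="Nelder-Mead",options=dict(initial_simplex=[[52.7,-31],[53.2,-31],[52.7,-30.5]])); print(n,r.x/100,1-r.fun)
E
```

```text
18.575 [ 0.5129252  -0.30827522  0.19522219] [ 0.90266739 -0.39323608  0.43049965] 0.06525039631300557
[319.03840448 199.90191947] 8 1372
w_cap [ 0.52712858 -0.31120571] 0.895786574168537
[328.26817867 207.01856754] 4 1869
n_cap [ 0.52704316 -0.31105717] 0.9003628097431728
```

Emit:
jog_arm([
  [0.007, -0.0014, -0.04],
  [0.007, -0.0014, -0.04],
  [0, 0, -0.04],
  [0, 0, -0.03],
  [0, 0, -0.015],
], hand=[0.065, 0.065, 0.065, 0.065, 0.065], yaw=[0, 0, 0, 0, 0])

```text
time_s: 19.25
position: [0.5264, -0.3114, 0.0284]
tool_rot: [[0.956, 0.295, -0.001], [0.295, -0.956, 0.001], [-0.001, -0.001, -1.0]]
ft_force: [0.1, -0.1, -0.4]
grip_width: 0.0649
gripper_force: 0.0
```

Emit:
jog_arm([
  [0, 0, -0.005],
  [0, 0, -0.002],
  [0, 0, -0.001],
  [0, 0, 0],
  [0, 0, 0],
], hand=[0.065, 0.065, 0.065, 0.065, 0.065], yaw=[0, 0, 0, 0, 0])

```text
time_s: 19.88
position: [0.5267, -0.3119, 0.022]
tool_rot: [[0.956, 0.294, 0.0], [0.294, -0.956, -0.0], [0.0, 0.001, -1.0]]
ft_force: [-0.3, 0.5, 0.4]
grip_width: 0.0648
gripper_force: 0.0
```

Emit:
jog_arm([
  [0.0004, 0.0008, 0],
  [0, 0, 0],
  [0, 0, 0],
  [0, 0, 0],
  [0, 0, 0],
], hand=[0.065, 0.028, 0.028, 0.028, 0.028], yaw=[0, 0, 0, 0, 0], grip_force=60)

```text
time_s: 20.5
position: [0.5272, -0.3112, 0.022]
tool_rot: [[0.956, 0.294, 0.0], [0.294, -0.956, -0.0], [0.0, 0.0, -1.0]]
ft_force: [0.5, 0.4, 4.0]
grip_width: 0.0329
gripper_force: 59.9
```

Emit:
jog_arm([
  [0, 0, 0],
  [0, 0, 0],
  [0, 0, 0],
  [0, 0, 0],
  [0, 0, 0],
], hand=[0.028, 0.028, 0.028, 0.028, 0.028], yaw=[0, 0, 0, 0, 0])

```text
time_s: 21.12
position: [0.5272, -0.3112, 0.022]
tool_rot: [[0.956, 0.294, 0.001], [0.294, -0.956, -0.0], [0.0, 0.0, -1.0]]
ft_force: [-0.7, 0.5, 5.6]
grip_width: 0.033
gripper_force: 60.0
```

Emit:
jog_arm([
  [0, 0, 0.01],
  [0, 0, 0.04],
  [0, 0, 0.04],
  [0.0065, 0.0372, 0.01],
  [0.0065, 0.04, 0],
], hand=[0.028, 0.028, 0.028, 0.028, 0.028], yaw=[0, 0, 0, 0, 0])

```text
time_s: 21.75
position: [0.5403, -0.2335, 0.123]
tool_rot: [[0.956, 0.293, 0.002], [0.293, -0.956, -0.001], [0.001, 0.002, -1.0]]
ft_force: [0.5, 0.3, -0.9]
grip_width: 0.0331
gripper_force: 59.7
```

Emit:
jog_arm([
  [0.0085, 0.05, 0],
  [0.0085, 0.05, 0],
  [0.0085, 0.05, 0],
  [0.0055, 0.035, 0],
  [0.0015, 0.01, 0],
], hand=[0.028, 0.028, 0.028, 0.028, 0.028], yaw=[0, 0, 0, 0, 0])

```text
time_s: 22.38
position: [0.5725, -0.0371, 0.1219]
tool_rot: [[0.955, 0.297, -0.0], [0.297, -0.955, 0.0], [-0.0, -0.0, -1.0]]
ft_force: [0.7, 0.1, -0.3]
grip_width: 0.033
gripper_force: 59.7
```

Emit:
jog_arm([
  [0, 0, 0],
  [0, 0, 0],
  [0, 0, 0],
  [0, 0, 0],
  [0, 0, 0],
], hand=[0.028, 0.028, 0.028, 0.028, 0.028], yaw=[0, 0, 0, 0, 0])

```text
time_s: 23.0
position: [0.5725, -0.0392, 0.1216]
tool_rot: [[0.956, 0.294, -0.0], [0.294, -0.956, -0.0], [-0.0, 0.0, -1.0]]
ft_force: [-0.0, -0.3, -0.4]
grip_width: 0.0329
gripper_force: 59.7
```

```bash
python3 snap.py h_cap; python3 -c "
from h import *
cv2.imwrite('pics/side1.png',env.get_image('side')[:,:,::-1])
a=cv2.imread('pics/side1.png')[180:300,250:390]; b=cv2.imread('pics/h_cap.png')
cv2.imwrite('pics/m2.png',np.hstack([cv2.resize(b,(440,330)),cv2.resize(a,(350,300),interpolation=2)[:, :] if 0 else cv2.copyMakeBorder(cv2.resize(a,(350,300),interpolation=2),0,30,0,0,0)]))"
```

```text
23.0 [ 0.57250703 -0.03915295  0.12160568] [-0.04176287 -0.31496162 -0.39315248] 0.03286537259521097
```

View pics/m2.png

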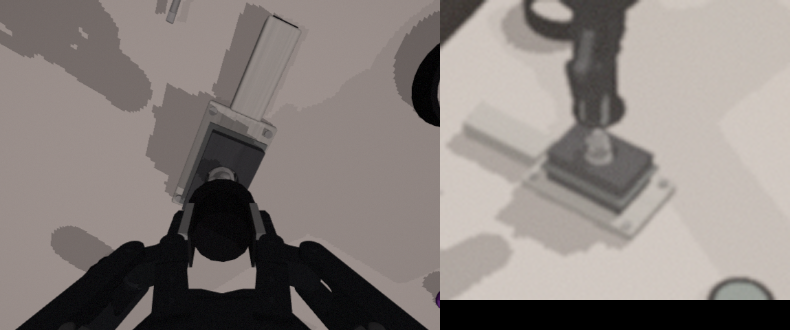

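The cap is held straight above the stud. The stack (foot, weight, plate, weight) is aligned below it. I lower to just short of the balls.

Emit:
jog_arm([
  [0, 0, -0.012],
  [0, 0, -0.01],
  [0, 0, -0.007],
  [0, 0, -0.004],
  [0, 0, 0],
], hand=[0.028, 0.028, 0.028, 0.028, 0.028], yaw=[0, 0, 0, 0, 0])

```text
time_s: 23.72
position: [0.5725, -0.0388, 0.0884]
tool_rot: [[0.956, 0.294, -0.0], [0.294, -0.956, 0.0], [-0.0, -0.0, -1.0]]
ft_force: [0.8, -0.6, -1.1]
grip_width: 0.0326
gripper_force: 59.7
```

Emit:
jog_arm([
  [0, 0, -0.002],
  [0, 0, -0.001],
  [0, 0, -0.001],
  [0, 0, -0.001],
  [0, 0, 0],
], hand=[0.028, 0.028, 0.028, 0.028, 0.028], yaw=[0, 0, 0, 0, 0], grip_force=80)

```text
time_s: 24.35
position: [0.5728, -0.0388, 0.0838]
tool_rot: [[0.956, 0.294, 0.001], [0.294, -0.956, -0.0], [0.001, 0.0, -1.0]]
ft_force: [0.7, 1.0, 1.0]
grip_width: 0.0323
gripper_force: 79.5
```

Emit:
jog_arm([
  [0, 0, -0.001],
  [0, 0, -0.001],
  [0, 0, -0.001],
  [0, 0, 0],
  [0, 0, 0],
], hand=[0.028, 0.028, 0.028, 0.028, 0.028], yaw=[0, 0, 0, 0, 0])

```text
time_s: 24.98
position: [0.5732, -0.039, 0.0818]
tool_rot: [[0.956, 0.294, 0.002], [0.294, -0.956, -0.001], [0.002, 0.001, -1.0]]
ft_force: [-0.7, 0.7, 8.1]
grip_width: 0.0321
gripper_force: 80.3
```

Emit:
jog_arm([
  [0, 0, -0.001],
  [0, 0, -0.001],
  [0, 0, -0.001],
  [0, 0, 0],
  [0, 0, 0],
], hand=[0.028, 0.028, 0.028, 0.028, 0.028], yaw=[0, 0, 0, 0, 0])

```text
time_s: 25.6
position: [0.5722, -0.0388, 0.0771]
tool_rot: [[0.956, 0.294, -0.001], [0.294, -0.956, 0.0], [-0.001, -0.001, -1.0]]
ft_force: [1.0, 2.3, -2.3]
grip_width: 0.0325
gripper_force: 80.0
```

Emit:
jog_arm([
  [0, 0, -0.001],
  [0, 0, -0.001],
  [0, 0, -0.001],
  [0, 0, 0],
  [0, 0, 0],
], hand=[0.028, 0.028, 0.028, 0.028, 0.028], yaw=[0, 0, 0, 0, 0])

```text
time_s: 26.22
position: [0.5724, -0.0388, 0.0742]
tool_rot: [[0.956, 0.294, -0.001], [0.294, -0.956, 0.0], [-0.0, -0.001, -1.0]]
ft_force: [3.3, 1.3, -11.9]
grip_width: 0.032
gripper_force: 80.1
```

Past the balls, the cap is now pulling itself down. I keep pressing until it lands.

Emit:
jog_arm([
  [0, 0, -0.001],
  [0, 0, -0.001],
  [0, 0, -0.0005],
  [0, 0, 0],
  [0, 0, 0],
], hand=[0.028, 0.028, 0.028, 0.028, 0.028], yaw=[0, 0, 0, 0, 0])

```text
time_s: 26.85
position: [0.5726, -0.039, 0.0724]
tool_rot: [[0.956, 0.294, 0.0], [0.294, -0.956, -0.0], [0.0, 0.0, -1.0]]
ft_force: [-0.2, -0.2, -0.1]
grip_width: 0.0324
gripper_force: 80.9
```

Emit:
jog_arm([
  [0, 0, -0.0005],
  [0, 0, 0],
  [0, 0, -0.0005],
  [0, 0, 0],
  [0, 0, 0],
], hand=[0.028, 0.028, 0.028, 0.028, 0.028], yaw=[0, 0, 0, 0, 0])

```text
time_s: 27.48
position: [0.5726, -0.0389, 0.0711]
tool_rot: [[0.956, 0.294, 0.0], [0.294, -0.956, 0.0], [0.0, 0.0, -1.0]]
ft_force: [1.2, -1.0, 0.1]
grip_width: 0.0324
gripper_force: 81.1
```

Emit:
jog_arm([
  [0, 0, -0.0005],
  [0, 0, 0],
  [0, 0, -0.0005],
  [0, 0, 0],
  [0, 0, 0],
], hand=[0.028, 0.028, 0.028, 0.028, 0.028], yaw=[0, 0, 0, 0, 0])

```text
time_s: 28.1
position: [0.5726, -0.0389, 0.071]
tool_rot: [[0.956, 0.294, 0.001], [0.294, -0.956, -0.0], [0.001, 0.0, -1.0]]
ft_force: [-2.0, 1.1, 9.8]
grip_width: 0.0323
gripper_force: 82.2
```

Emit:
jog_arm([
  [0, 0, -0.0002],
  [0, 0, 0],
  [0, 0, 0],
  [0, 0, 0],
  [0, 0, 0],
], hand=[0.028, 0.028, 0.028, 0.028, 0.028], yaw=[0, 0, 0, 0, 0])

```text
time_s: 28.72
position: [0.5726, -0.0389, 0.071]
tool_rot: [[0.956, 0.294, 0.001], [0.294, -0.956, -0.0], [0.001, 0.001, -1.0]]
ft_force: [-2.0, 0.0, 12.5]
grip_width: 0.0322
gripper_force: 82.3
```

Emit:
jog_arm([
  [0, 0, 0],
  [0, 0, 0],
  [0, 0, 0],
  [0, 0, 0],
  [0, 0, 0],
], hand=[0.028, 0.028, 0.028, 0.028, 0.028], yaw=[0, 0, 0, 0, 0])

```text
time_s: 29.35
position: [0.5726, -0.0389, 0.071]
tool_rot: [[0.956, 0.294, 0.001], [0.294, -0.956, -0.0], [0.001, 0.001, -1.0]]
ft_force: [-2.5, 0.2, 11.1]
grip_width: 0.0324
gripper_force: 82.3
```

```bash
python3 -c "
from h import *
F=[]
for i in range(8): im=env.get_image('side'); F.append(env.observe()['ft_force'])
print(np.mean(F,0),np.std(F,0),env.observe()['position'],env.observe()['time_s'])
cv2.imwrite('pics/end.png',cv2.resize(im[180:300,250:390,::-1],None,fx=4,fy=4,interpolation=2))"
```

```text
[-2.81111218  0.58811539 11.28523388] [0.42716383 0.52428649 0.57890235] [ 0.57257986 -0.0388805   0.07099811] 29.75
```

View pics/end.png

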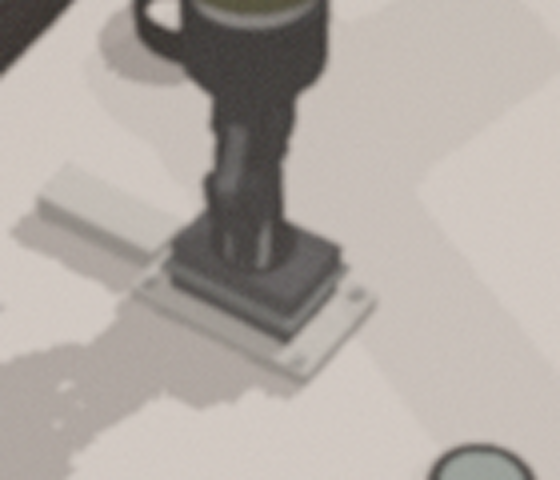

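The cap's flange sits flat on the upper weight and the stack is aligned. The push averages 11.3 N, so I add a touch and hand in.

Emit:
jog_arm([
  [0, 0, -0.0001],
  [0, 0, 0],
  [0, 0, 0],
  [0, 0, 0],
  [0, 0, 0],
], hand=[0.028, 0.028, 0.028, 0.028, 0.028], yaw=[0, 0, 0, 0, 0])

```text
time_s: 30.38
position: [0.5726, -0.0389, 0.071]
tool_rot: [[0.956, 0.294, 0.001], [0.294, -0.956, -0.0], [0.001, 0.001, -1.0]]
ft_force: [-3.1, 0.3, 11.8]
grip_width: 0.0326
gripper_force: 82.4
```

```bash
python3 -c "
from h import *
F=[]
for i in range(6): env.get_image('side'); F.append(env.observe()['ft_force'][2])
print(np.mean(F)); print(env.close_job() if 11<np.mean(F)<14 else 'adjust')"
```

```text
12.148846707533274
the job is handed in; nothing more can be done
None
```

The job is handed in at about 31 s: the separator and the loose weight are stacked in line on the stud, and the cap is snapped on, flat on the upper weight, still gripped and held down with about 12 N.

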